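# Slide a thin plate off the surface plate and clamp it in the tacking jig

### The arm

A 6-joint arm with a two-finger parallel gripper is mounted at the origin on the work surface; the furniture and walls round the work are solid. World frame = base frame: x ahead of the robot, y to its left, z up, the work surface at z = 0. Lengths are in m, angles in rad, forces in N, time in s.
With the tool pointing down it reaches from about 0.25 to 0.775 m from the base axis. Payload 4 kg.
Tool frame: the origin (TCP) lies on the centre line of the jaws, within the pads' length; the fingertips stand 25 mm ahead of it and the grasp point (between the pads) lies 6 mm ahead of it; z points along the fingers, y is the line along which they close (so a half turn about z gives the same grasp; the last joint's range is limited). The gripper opens to 94 mm and grips with 3 to 60 N. Pads are 16 mm wide; open, the fingers measure 119 mm over their backs; the gripper's body (75 mm by 177 mm) begins 78 mm behind the grasp point.
Start: joints at [1.097, 0.087, 1.371, -0, 1.684, -0.103], TCP at [0.199, 0.513, 0.231] pointing down, gripper open.
Joint ranges: [-3.1, 3.1], [-0.76, 2.03], [0.27, 2.55], [-1.08, 4.22], [0.17, 2.65], [-2.57, 2.57]. Speed limits (rad/s): [2.79, 2.79, 3.14, 3.14, 3.14, 3.14].

### API

Orientations are given as [roll, pitch, yaw] about the fixed x, y, z axes, in that order (R = Rz(yaw) Ry(pitch) Rx(roll)).
In Python, from bench import robot, imaging gives the robot as it stands. The module is installed in compiled form; this text tells all that it offers.
- The arm moves only by the tool drive_tool, never from a script. Its argument "series" is a list of rows, each a list of 3 entries, a list of its own where there are three numbers: the finger opening in m, from 0 to 0.094, then the shift along the tool's x, y, z in m, then the turn, a rotation vector about the tool's x, y, z in rad. A call has 1 to 5 rows; each row is the pose to reach, as a shift and turn from the pose commanded when the call began, along the tool's axes at that moment; what a row does not reach only later rows make up. A row lasts 1/8 s, in which the tool goes at most 62.5 mm and 10.7 degrees, less where a joint would pass 70% of its speed; a pose out of reach is approached as far as the arm can. A call with a gripper value outside its range is refused whole. The fingers move at their own pace and stop on an object; the grip force is fixed at half the most. Time passes only in rows, so rows that repeat a pose let the fingers close. It gives the time, the measured TCP pose, the force, the opening and the grip force at its end, in the units of the state.
- robot.get_obs(): the state, without advancing time (a new reading comes with each control period).
- imaging.snapshot(name): name is "scene" or "side" or "wrist"; returns the picture (384x512x3 uint8, red, green, blue); there is no depth.
- imaging.get_calibration(name): a dict with "intrinsics" (3x3 intrinsics, pixels), "position" and "rotation" of the camera in the world. Camera axes: x right, y up, looking along -z (the intrinsics and any distortion apply to the point x, -y, -z); pixel columns grow to the right and rows downward; lengths in m; the calibration is good to about 2 mm. A picture is of the moment at which its call begins: read the wrist's pose just before it. get_calibration takes no time and is no camera call; for the wrist camera it gives the pose at the moment of the call.
- robot.close_job(): hands the job in; it is judged then, once.
The state is a dict: "time": time; "joint_positions": joint angles; "qvel": joint speeds; "joint_torque": joint torques, N m; "tool_pos": TCP position; "ee_rot": TCP orientation; "wrist_force": force on the tool from outside, world axes, zero at the start; "wrist_torque": the same for the moment, N m; "width": finger opening in m; "finger_force": force on a finger pad.
Only numpy, scipy, OpenCV 4.12 (cv2) and the standard library are available. Lean on these libraries where they do the work, as an engineer would, in place of code of your own. Each camera call takes 0.05 s, during which the arm holds its last target. There are 200 camera calls.

### The job

The thin steel plate has been checked and lies flat on the blue surface plate, where fingers cannot get under it. Slide it over the surface plate until one end sticks out well past the edge, take it by that end, lay it in the jig between the side guides, slide it home against the end stop, then swing the red-handled toggle clamp fully down on it. Do not drop the plate, and leave the other things on the bench where they are.

Things in the scene. Friction and masses are not known exactly. Their poses are not given: they have to be found in the camera images.
- base_plate: Loose bright flat steel plate, 60 mm (own x) by 150 mm (own y) by 3 mm thick, about 0.21 kg, two 14 mm holes on its long centre line. Symmetrical: either end will do. Origin: centre of its underside. It starts lying flat on the surface plate, its long axis within about 0.2 rad of the surface plate's y axis.
- plate_end_a (a point): Middle of the plate's short edge at its own +y end, 75 mm from the centre, at half thickness.
- plate_end_b (a point): Middle of the plate's short edge at its own -y end, 75 mm from the centre, at half thickness.
- surface_plate: Fixed surface plate (flat checking table): dark machined slab on a blue painted skirt, 200 mm (own x) by 250 mm (own y), its flat top 60 mm above the bench. The slab is 16 mm thick; the skirt and feet below stand 8 mm or more back from its edges. Origin: centre of its underside, on the bench; z up.
- jig: Fixed jig. Grey riser 92 mm wide (x); its top, the floor for the plate, is 50 mm above the bench and runs from the end stop's face at own y = -50 to y = +45 mm, so a plate lying home sticks out 55 mm. Bench flange under it: 12 mm high, y = -155 to +50 mm. Open mouth at +y: the plate slides in towards -y. The toggle clamp stands behind the stop. Origin: on the bench between the guides; z up.
- jig_home (a point): Where the centre of the plate's underside must be when home against the stop: jig's own (0, 25, 50) mm, axes as the jig's, plate's long axis along y. The steel side guides are 64 mm apart (x = -32 to +32) from jig y = -50 to +20 mm and flare wider up to y = +45 mm; they stand 10 mm above the floor, the end stop 14 mm.
- clamp_lever (a joint): Toggle clamp angle, rad: 0 = closed (red handle upright, pad on the plate), grows as it opens, to 0.96; starts wide open. Hinge axis: jig's x through clamp_pivot; closing swings the handle up and towards jig +y, the pad down. Stays where left, friction 0.15 Nm. Wide open, the pad hangs 48 to 65 mm above the floor at jig y = -42 to -15 mm. With the plate in, it closes to about 0.01.
- clamp_pivot (a point): On the hinge axis of the toggle clamp, jig's own (0, -95, 85) mm.
- clamp_grip (a point): Middle of the outer part of the red handle, a round bar 20 mm thick, 94 mm from clamp_pivot; moves with the lever; the handle ends 29 mm farther out. With the clamp closed it lies 25 mm behind (jig -y) and 91 mm above clamp_pivot. Can be taken from above, the fingers closing along the jig's x: the bar turns between the pads.
- stop_block: Loose ground steel cube, 50 mm, standing on the far right part of the surface plate. Origin: centre of its underside. To be left alone.
- spatter_spray: Loose green spray bottle, 66 mm across, 208 mm tall, behind the work. Origin: centre of its underside. To be left alone.
- magnet_square: Loose red triangular welding magnet, 117 x 117 x 18 mm, lying flat behind the work. Origin: centre of its underside. To be left alone.
Mind the look-alikes: they are no part of the job. There is more than one size of the base_plate; the one meant has the size given above.

How it is judged:
On the way, in this order (a step that is already met when the one before it is completed fails the run):
1. the plate lies flat on the surface plate with the middle of one end at least 20 mm past its edge ((x of any of plate_end_a, plate_end_b in the frame of surface_plate above 0.12 m or x of any of plate_end_a, plate_end_b in the frame of surface_plate below -0.12 m or y of any of plate_end_a, plate_end_b in the frame of surface_plate above 0.145 m or y of any of plate_end_a, plate_end_b in the frame of surface_plate below -0.145 m) and angle between base_plate's own z axis and vertical below 0.05 rad and z of base_plate in the frame of surface_plate between 0.057 and 0.063 m), for 0.2 s.
2. the plate lies home in the jig against the end stop, the clamp still open (y of base_plate in the frame of jig_home between -0.003 and 0.003 m and x of base_plate in the frame of jig_home between -0.0045 and 0.0045 m and z of base_plate in the frame of jig_home between -0.003 and 0.003 m and angle between the y axis of base_plate and the y axis of jig_home, either way round below 0.06 rad and angle between base_plate's own z axis and vertical below 0.05 rad and value of joint clamp_lever above 0.4 rad), for 0.2 s.
At the end, for the whole second after the job is handed in: The plate lies flat in the jig between the guides, within 3 mm of the end stop (4.5 mm sideways, 0.06 rad), at rest, and the toggle clamp is closed (below 0.06 rad) and left so (y of base_plate in the frame of jig_home between -0.003 and 0.003 m and x of base_plate in the frame of jig_home between -0.0045 and 0.0045 m and z of base_plate in the frame of jig_home between -0.003 and 0.003 m and angle between the y axis of base_plate and the y axis of jig_home, either way round below 0.06 rad and angle between base_plate's own z axis and vertical below 0.05 rad and value of joint clamp_lever below 0.06 rad and linear speed of base_plate below 0.02 m/s and velocity of joint clamp_lever between -0.05 and 0.05 rad/s); the robot touches nothing.
It fails at once if the plate fell towards the bench (its centre below 25 mm) (height (world z) of base_plate below 0.025 m).
It fails at once if the steel stop block was moved more than 25 mm (distance of stop_block from where it was at the start of the episode above 0.025 m).
It fails at once if the spray bottle was moved more than 25 mm (distance of spatter_spray from where it was at the start of the episode above 0.025 m).
It fails at once if the red magnet square was moved more than 25 mm (distance of magnet_square from where it was at the start of the episode above 0.025 m).
It also fails if it takes over 67 s, if anything falls off the work surface, if the arm or the gripper's body presses on something with over 40 N, if the wrist force passes 120 N, or if a joint passes its speed limit or range.

## Working session

There is one attempt and no reset: what is moved stays moved. The work goes in short steps, Python scripts to look and compute and a tool call to move; the robot and the scene stay as the last step left them, time stands still between calls to the robot, and variables do not carry over. Pictures are saved under pics/ and viewed, at most 10 in all, crops included, and the job is handed in when it is done.

Besides the shell and the picture viewer there is one more tool, called as name(argument=value, ...) on one line, values as JSON. drive_tool: Moves the arm, as the interface text tells. Its arguments: {"type":"object","properties":{"series":{"type":"array"}},"required":["series"]}

```bash
mkdir -p pics; cat > h.py <<'E'
import numpy as np, cv2
from bench import robot, imaging
def snap(n,f=None):
    c=imaging.get_calibration(n); im=imaging.snapshot(n)
    if f: cv2.imwrite('pics/'+f,im[:,:,::-1])
    return im,c
def ray(c,px,z):
    K=np.array(c['intrinsics']);R=np.array(c['rotation']);p=np.array(c['position'])
    px=np.atleast_2d(px).astype(float)
    d=np.c_[(px[:,0]-K[0,2])/K[0,0],-(px[:,1]-K[1,2])/K[1,1],-np.ones(len(px))]@R.T
    return p+d*((z-p[2])/d[:,2])[:,None]
def proj(c,P):
    K=np.array(c['intrinsics']);R=np.array(c['rotation']);p=np.array(c['position'])
    q=(np.atleast_2d(P)-p)@R
    return np.c_[K[0,0]*q[:,0]/-q[:,2]+K[0,2],K[1,1]*q[:,1]/q[:,2]+K[1,2]]
E
python3 - <<'E'
from h import *
a=[snap(n,n+'0.png') for n in('scene','side','wrist')]
for im,c in a: print(c)
cv2.imwrite('pics/all.png',cv2.resize(np.vstack([np.hstack([a[0][0],a[1][0]]),np.hstack([a[2][0],a[2][0]*0])]),(800,600))[:,:,::-1])
print(robot.get_obs())
E
```

```text
{'intrinsics': array([[357.8634207 ,   0.        , 254.12560159],
       [  0.        , 357.8634207 , 191.07702521],
       [  0.        ,   0.        ,   1.        ]]), 'position': array([ 0.20540673, -0.59272147,  0.79792735]), 'rotation': array([ 0.77046267,  0.00912913, -0.55937099])}
{'intrinsics': array([[406.34447901,   0.        , 257.35884921],
       [  0.        , 406.34447901, 186.11534733],
       [  0.        ,   0.        ,   1.        ]]), 'position': array([ 0.2008148 , -0.76712578,  0.70358413]), 'rotation': array([ 0.95010481, -0.01223553, -0.43220184])}
{'intrinsics': array([[311.42307305,   0.        , 258.30607103],
       [  0.        , 311.42307305, 191.02264361],
       [  0.        ,   0.        ,   1.        ]]), 'position': array([0.12990927, 0.54113887, 0.38511737]), 'rotation': array([-0.25823933,  0.0019465 ,  1.20023331])}
{'time': 0.15, 'joint_positions': array([ 1.09690078e+00,  8.77946051e-02,  1.37185170e+00,  2.04555491e-06,
        1.68361641e+00, -1.03098710e-01]), 'qvel': array([ 0.00034089, -0.00136074, -0.00426093,  0.00090384, -0.00127817,
       -0.00043605]), 'joint_torque': array([ 1.48020350e-03, -3.40643477e+01, -3.02793682e+01,  7.18876999e-02,
        3.05218168e-02, -1.06133639e-04]), 'tool_pos': array([0.19913169, 0.51229195, 0.22959601]), 'ee_rot': array([-3.13993167e+00, -1.73898632e-04,  2.77079590e+00]), 'wrist_force': array([0.22282649, 0.11345245, 0.14998034]), 'wrist_torque': array([ 0.03717579, -0.00050594,  0.02989915]), 'finger_force': 0.0, 'width': 0.09398461842624732}
```

View pics/scene0.png

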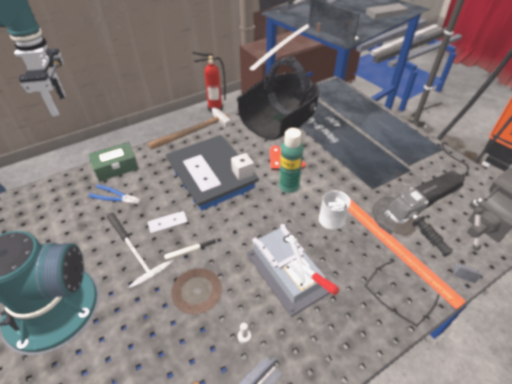

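View pics/side0.png

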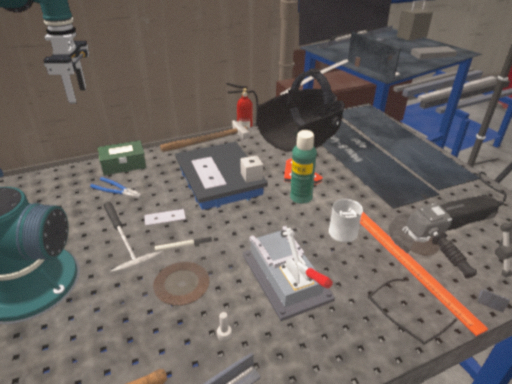

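Scene view: the candidates for the plate are the bright plate on the slab at (201,172) and a smaller bright one lying on the bench at (167,222). The jig is at (290,265) with its red handle at (325,283), the cube at (242,165) and the bottle at (290,160). The one meant should be the plate on the slab; I'll confirm this by size and in an enlarged crop.

```bash
cat >> h.py <<'E'
from scipy.spatial.transform import Rotation as Ro
_snap=snap
def snap(n,f=None):
    im,c=_snap(n,f); c['rotation']=Ro.from_euler('xyz',c['rotation']).as_matrix(); return im,c
E
cat > m.py <<'E'
from h import *
out=[]
for n,box,box2 in(('scene',(175,145,232,200),(140,205,195,240)),('side',(185,150,232,192),(138,202,195,230))):
    im,c=snap(n)
    for b,z in((box,.063),(box2,.003)):
        x0,y0,x1,y1=b
        g=im[y0:y1,x0:x1].min(2)
        t,m=cv2.threshold(g,0,255,cv2.THRESH_OTSU)
        cs,_=cv2.findContours(m,cv2.RETR_EXTERNAL,cv2.CHAIN_APPROX_NONE)
        k=max(cs,key=cv2.contourArea)[:,0]+[x0,y0]
        P=ray(c,k,z)[:,:2]
        r=cv2.minAreaRect((P*1000).astype(np.float32)); print(n,t,r)
    crop=cv2.resize(im[120:320,130:350],None,fx=3.6,fy=3,interpolation=cv2.INTER_CUBIC)[:,:,::-1]
    cv2.imwrite('pics/crop_%s.png'%n,crop)
E
python3 m.py
```

```text
scene 167.0 ((485.3583984375, 171.12911987304688), (155.5254364013672, 63.757118225097656), 86.71778869628906)
scene 182.0 ((334.49810791015625, 98.45677185058594), (46.58262634277344, 107.11129760742188), 80.22430419921875)
side 152.0 ((484.1755065917969, 165.93775939941406), (153.6117706298828, 61.600181579589844), 86.93397521972656)
side 163.0 ((333.5052795410156, 93.49357604980469), (44.413944244384766, 105.39833068847656), 79.91049194335938)
```

View pics/crop_scene.png

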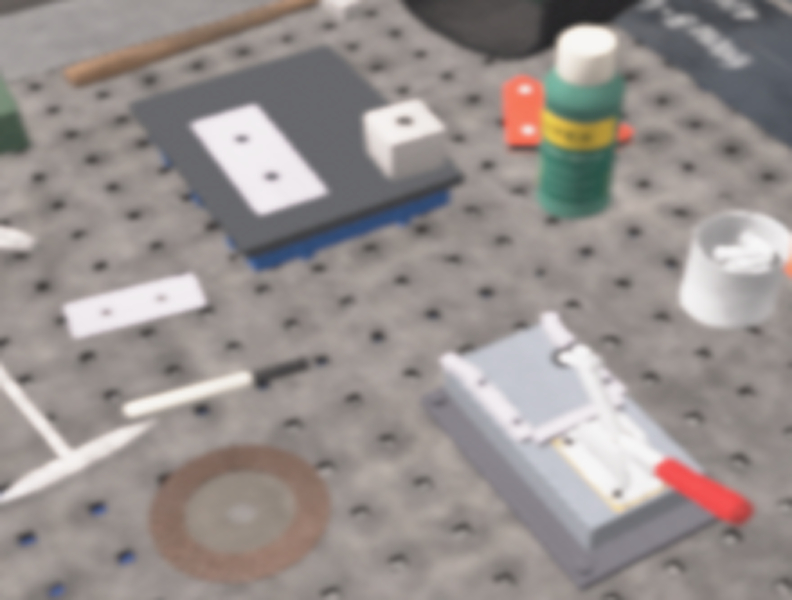

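View pics/crop_side.png

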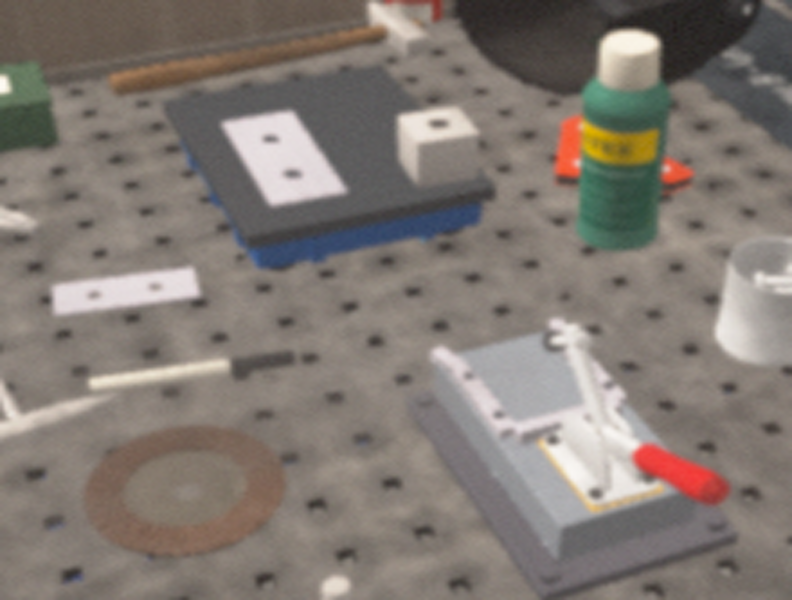

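The crop confirms it: the plate on the slab measures about 154x62 mm against the given 150x60. The one on the bench is about 105x45, so it is the look-alike. Now coarse corner positions of the slab and jig.

```bash
python3 - <<'E'
from h import *
np.set_printoptions(precision=4,suppress=True)
S={'scene':dict(slabL=(135,108,.06),slabB=(325,45,.06),slabR=(460,178,.06),slabF=(245,250,.06),jigF=(583,540,.05),jigFl=(583,585,.012),jigMl=(428,402,.012),gLm=(445,358,.06),gLs=(525,438,.064),gRm=(550,318,.06),gRs=(612,398,.064),knobend=(740,510,.055)),
'side':dict(slabL=(168,105,.06),slabB=(380,68,.06),slabR=(490,185,.06),slabF=(245,240,.06),jigF=(560,550,.05),jigFl=(548,595,.012),jigMl=(412,408,.012),gLm=(438,350,.06),gLs=(507,432,.064),gRm=(560,322,.06),gRs=(620,397,.064),knobend=(715,485,.055))}
for n in S:
    im,c=snap(n)
    for k,(u,v,z) in S[n].items():
        print(n,k,ray(c,(130+u/3.6,120+v/3),z)[0])
E
```

```text
scene slabL [0.4297 0.2985 0.06  ]
scene slabB [0.6237 0.3046 0.06  ]
scene slabR [0.6147 0.0533 0.06  ]
scene slabF [0.4228 0.0617 0.06  ]
scene jigF [ 0.4755 -0.3085  0.05  ]
scene jigFl [ 0.4674 -0.3239  0.012 ]
scene jigMl [ 0.4709 -0.1293  0.012 ]
scene gLm [ 0.488  -0.1262  0.06  ]
scene gLs [ 0.4897 -0.2232  0.064 ]
scene gRm [ 0.5754 -0.1307  0.06  ]
scene gRs [ 0.5609 -0.2237  0.064 ]
scene knobend [ 0.572  -0.3436  0.055 ]
side slabL [0.4289 0.2933 0.06  ]
side slabB [0.6213 0.2921 0.06  ]
side slabR [0.6161 0.0565 0.06  ]
side slabF [0.4185 0.0529 0.06  ]
side jigF [ 0.4754 -0.3238  0.05  ]
side jigFl [ 0.4678 -0.328   0.012 ]
side jigMl [ 0.4672 -0.1372  0.012 ]
side gLm [ 0.4885 -0.1307  0.06  ]
side gLs [ 0.4892 -0.2293  0.064 ]
side gRm [ 0.5758 -0.1338  0.06  ]
side gRs [ 0.568  -0.2263  0.064 ]
side knobend [ 0.5806 -0.3151  0.055 ]
```

drive_tool(series=[[0.094, [-0.04, -0.02, 0], [0, 0, 0.14]], [0.094, [-0.085, -0.05, 0], [0, 0, 0.28]], [0.094, [-0.13, -0.075, 0], [0, 0, 0.42]], [0.094, [-0.175, -0.1, 0], [0, 0, 0.56]], [0.094, [-0.2, -0.11, 0], [0, 0, 0.64]]])

```text
time: 0.98
tool_pos: [0.3471, 0.3357, 0.2307]
ee_rot: [3.141, 0.0, 2.125]
wrist_force: [0.9, -0.0, -0.1]
width: 0.094
finger_force: 0.0
```

```bash
cat >> h.py <<'E'
def go(x,y,z,yaw,verbose=True):
    "shift and turn, in tool axes, from the measured pose to a tool-down target"
    o=robot.get_obs(); R=Ro.from_euler('xyz',o['ee_rot']); T=Ro.from_euler('xyz',[np.pi,0,yaw])
    print('t %.2f pos %s rpy %s w %.4f f %.1f wf %s'%(o['time'],o['tool_pos'].round(4),o['ee_rot'].round(4),o['width'],o['finger_force'],o['wrist_force'].round(1)))
    print('shift',R.inv().apply(np.array([x,y,z])-o['tool_pos']).round(4),'turn',(R.inv()*T).as_rotvec().round(4))
E
python3 -c "
from h import *
go(.485,.15,.23,1.515)"
```

```text
t 0.97 pos [0.3471 0.3357 0.2307] rpy [3.1409e+00 4.0000e-04 2.1255e+00] w 0.0940 f 0.0 wf [ 0.9 -0.  -0.1]
shift [-0.2305  0.0194  0.0008] turn [8.000e-04 1.000e-04 6.105e-01]
```

drive_tool(series=[[0.094, [-0.05, 0.004, 0], [0, 0, 0.15]], [0.094, [-0.1, 0.008, 0], [0, 0, 0.3]], [0.094, [-0.15, 0.012, 0], [0, 0, 0.45]], [0.094, [-0.2, 0.016, 0], [0, 0, 0.58]], [0.094, [-0.23, 0.019, 0], [0, 0, 0.61]]])

```text
time: 1.6
tool_pos: [0.4852, 0.1509, 0.2305]
ee_rot: [3.141, 0.0, 1.517]
wrist_force: [0.1, 0.8, 0.0]
width: 0.0937
finger_force: 0.0
```

drive_tool(series=[[0.094, [0, 0, 0], [0, 0, 0]]])

```text
time: 1.72
tool_pos: [0.4849, 0.1513, 0.2301]
ee_rot: [-3.141, 0.0, 1.517]
wrist_force: [0.4, 0.3, 0.5]
width: 0.094
finger_force: 0.0
```

```bash
cat > w.py <<'E'
import sys
from h import *
im,c=snap('wrist',sys.argv[1]); z=float(sys.argv[2])
g=im.min(2); t=float(sys.argv[3]) if len(sys.argv)>3 else 150
m=(g>t).astype(np.uint8)
cs,_=cv2.findContours(m,cv2.RETR_EXTERNAL,cv2.CHAIN_APPROX_NONE)
for k in cs:
    if cv2.contourArea(k)<800: continue
    P=ray(c,k[:,0],z)[:,:2]
    print(cv2.boundingRect(k),np.round(np.concatenate([np.ravel(q) for q in cv2.minAreaRect((P*1000).astype(np.float32))]),1))
E
python3 w.py w1.png .063; python3 -c "
from h import *
go(.485,.168,.2,1.515)"
```

```text
(384, 332, 39, 39) [649.5 -72.9  56.5  47.2  87. ]
(60, 312, 289, 7) [410.4  -8.2   8.3 346.3  87. ]
(337, 200, 80, 98) [623.   69.7  62.7 150.9  27.8]
(94, 199, 93, 98) [345.9  75.6 132.7  91.2  74.1]
(228, 90, 62, 143) [485.5 169.9 150.5  60.3  86.8]
t 1.77 pos [0.4842 0.1525 0.2303] rpy [-3.1408e+00 -6.0000e-04  1.5195e+00] w 0.0941 f 0.0 wf [ 0.3 -0.4  1.2]
shift [0.0155 0.     0.0303] turn [-0.0008 -0.0006  0.0045]
```

View pics/w1.png

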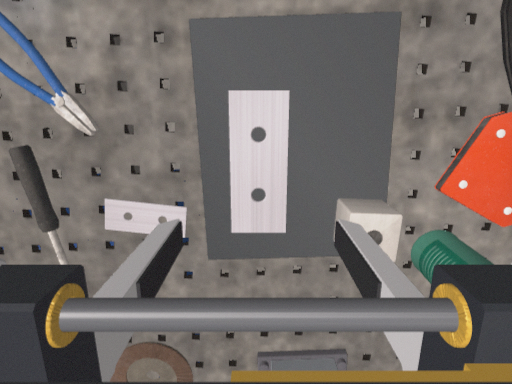

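```bash
python3 - <<'E'
from h import *
im,c=snap('wrist')
for px,z in(((207,260),.06),((330,257),.06),((190,20),.06),((400,12),.06),((336,201),.11),((400,203),.11),((338,235),.06)): print(px,ray(c,px,z)[0].round(4))
go(.4855,.185,.110,1.515)
E
```

```text
(207, 260) [0.4201 0.0634 0.06  ]
(330, 257) [0.5613 0.06   0.06  ]
(190, 20) [0.4272 0.3127 0.06  ]
(400, 12) [0.625  0.3093 0.06  ]
(336, 201) [0.5552 0.1424 0.11  ]
(400, 203) [0.6143 0.1374 0.11  ]
(338, 235) [0.5701 0.0867 0.06  ]
t 1.82 pos [0.4838 0.1532 0.2304] rpy [-3.1409e+00 -7.0000e-04  1.5210e+00] w 0.0939 f 0.0 wf [ 0.1 -0.2 -0.2]
shift [0.0318 0.0002 0.1204] turn [-0.0007 -0.0007  0.006 ]
```

The wrist view shows the plate at (259,162), measured 150.5x60.3 mm. The slab's front edge is at row ~258, which is y≈0.061, and the cube is at (370,225). I'll grip the plate lightly by its sides and slide it towards -y.

drive_tool(series=[[0.08, [0.015, 0, 0.04], [0, 0, 0]], [0.08, [0.032, 0, 0.08], [0, 0, 0.003]], [0.08, [0.032, 0, 0.11], [0, 0, 0.004]], [0.08, [0.032, 0, 0.13], [0, 0, 0.004]], [0.08, [0.032, 0, 0.135], [0, 0, 0.004]]])

```text
time: 2.45
tool_pos: [0.4839, 0.1859, 0.094]
ee_rot: [-3.138, 0.001, 1.519]
wrist_force: [0.3, 0.5, 1.0]
width: 0.08
finger_force: 0.0
```

drive_tool(series=[[0.08, [0, 0, 0], [0, 0, 0]], [0.08, [0, 0, 0], [0, 0, 0]]])

```text
time: 2.7
tool_pos: [0.4864, 0.1854, 0.0969]
ee_rot: [3.139, -0.001, 1.517]
wrist_force: [0.3, 0.2, 0.6]
width: 0.0796
finger_force: 0.0
```

```bash
python3 -c "
from h import *
go(.4855,.185,.0862,1.515)"
```

```text
t 2.70 pos [0.4864 0.1854 0.0969] rpy [ 3.1391e+00 -9.0000e-04  1.5173e+00] w 0.0796 f 0.0 wf [0.3 0.2 0.6]
shift [-0.0004 -0.0009  0.0107] turn [ 0.0025 -0.001   0.0023]
```

drive_tool(series=[[0.08, [0, 0, 0.005], [0, 0, 0]], [0.08, [0, 0, 0.008], [0, 0, 0]], [0.08, [0, 0, 0.008], [0, 0, 0]], [0.08, [0, 0, 0.008], [0, 0, 0]]])

```text
time: 3.2
tool_pos: [0.4858, 0.1848, 0.0875]
ee_rot: [-3.142, -0.0, 1.517]
wrist_force: [-0.4, 0.1, -0.6]
width: 0.0802
finger_force: 0.0
```

drive_tool(series=[[0.08, [0, 0, 0.001], [0, 0, 0]], [0.08, [0, 0, 0.001], [0, 0, 0]]])

```text
time: 3.45
tool_pos: [0.4857, 0.1848, 0.0865]
ee_rot: [-3.142, -0.0, 1.517]
wrist_force: [0.4, -0.3, -0.2]
width: 0.0799
finger_force: 0.0
```

drive_tool(series=[[0.08, [0, 0, 0.001], [0, 0, 0]], [0.08, [0, 0, 0.001], [0, 0, 0]]])

```text
time: 3.7
tool_pos: [0.4857, 0.1848, 0.0854]
ee_rot: [-3.141, -0.0, 1.517]
wrist_force: [-0.2, -0.9, -0.1]
width: 0.0801
finger_force: 0.0
```

drive_tool(series=[[0.06, [0, 0, 0], [0, 0, 0]], [0.055, [0, 0, 0], [0, 0, 0]], [0.055, [0, 0, 0], [0, 0, 0]], [0.055, [0, 0, 0], [0, 0, 0]]])

```text
time: 4.2
tool_pos: [0.4858, 0.1848, 0.0855]
ee_rot: [3.141, -0.0, 1.517]
wrist_force: [-0.3, -0.5, 0.3]
width: 0.0591
finger_force: 30.0
```

drive_tool(series=[[0.055, [-0.01, 0, 0], [0, 0, 0]], [0.055, [-0.025, 0, 0], [0, 0, 0]], [0.055, [-0.04, 0, 0], [0, 0, 0]], [0.055, [-0.055, 0, 0], [0, 0, 0]], [0.055, [-0.07, 0, 0], [0, 0, 0]]])

```text
time: 4.82
tool_pos: [0.4818, 0.1137, 0.0855]
ee_rot: [3.142, -0.0, 1.516]
wrist_force: [0.1, 1.5, 0.2]
width: 0.0591
finger_force: 30.0
```

drive_tool(series=[[0.055, [-0.012, 0, 0], [0, 0, 0]], [0.055, [-0.02, 0, 0], [0, 0, 0]], [0.055, [-0.02, 0, 0], [0, 0, 0]], [0.055, [-0.02, 0, 0], [0, 0, 0]]])

```text
time: 5.32
tool_pos: [0.4809, 0.0946, 0.0855]
ee_rot: [3.142, 0.001, 1.517]
wrist_force: [0.3, -0.9, 0.4]
width: 0.0589
finger_force: 30.0
```

```bash
python3 w.py w2.png .063
```

```text
(214, 332, 90, 28) [476.6  14.4  21.9  60.6  87. ]
(133, 312, 232, 7) [471.1  39.    4.6 153.2  87. ]
(149, 220, 57, 77) [427.4  82.6  63.5  15.8  61.3]
(310, 219, 58, 79) [531.5  77.   20.6  63.3  17.8]
(8, 180, 135, 64) [371.8 116.   32.   79.   80.6]
(398, 175, 114, 123) [605.4  85.   65.6  93.5  74.7]
(205, 138, 107, 160) [481.2 103.3 102.5  60.5  87. ]
```

View pics/w2.png

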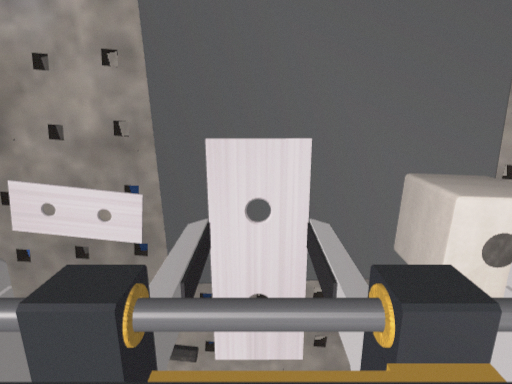

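The plate sticks out past the slab edge, with its end at row 360. I'll release it, regrip the overhanging end and lift.

drive_tool(series=[[0.08, [0, 0, 0], [0, 0, 0]], [0.08, [0, 0, 0], [0, 0, 0]], [0.08, [0, 0, -0.015], [0, 0, 0]], [0.08, [0, 0, -0.03], [0, 0, 0]], [0.08, [-0.03, 0, -0.03], [0, 0, 0]]])

```text
time: 6.0
tool_pos: [0.481, 0.0659, 0.1186]
ee_rot: [3.136, -0.001, 1.52]
wrist_force: [-0.1, -0.7, -0.3]
width: 0.08
finger_force: 0.0
```

drive_tool(series=[[0.08, [-0.027, 0, 0], [0, 0, 0]], [0.08, [-0.027, 0, 0], [0, 0, 0]], [0.08, [-0.027, 0, 0.02], [0, 0, 0]], [0.08, [-0.027, 0, 0.04], [0, 0, 0]], [0.08, [-0.027, 0, 0.048], [0, 0, 0]]])

```text
time: 6.62
tool_pos: [0.4774, 0.0389, 0.0669]
ee_rot: [-3.14, -0.001, 1.517]
wrist_force: [0.3, 0.6, 0.1]
width: 0.08
finger_force: 0.0
```

drive_tool(series=[[0.08, [0, 0, 0], [0, 0, 0]], [0.08, [0, 0, 0], [0, 0, 0]]])

```text
time: 6.88
tool_pos: [0.4785, 0.0383, 0.0685]
ee_rot: [3.14, -0.0, 1.517]
wrist_force: [0.5, -0.5, 0.1]
width: 0.0804
finger_force: 0.0
```

```bash
python3 w.py w3.png .063; python3 -c "
from h import *
im,c=snap('side')
go(.4785,.038,.0675,1.517)
u,v=proj(c,[.4785,.038,.063])[0].astype(int);print(u,v)
cv2.imwrite('pics/s3.png',cv2.resize(im[v-70:v+50,u-80:u+80,::-1],None,fx=4,fy=4))"
```

```text
(0, 109, 125, 73) [379.8 101.1  30.7  64.6  80.5]
(463, 50, 49, 140) [597.7  98.4  24.6  70.4   8.7]
(193, 18, 129, 280) [480.   81.2 148.1  60.5  87. ]
t 6.97 pos [0.4785 0.0381 0.0685] rpy [ 3.1397e+00 -2.0000e-04  1.5169e+00] w 0.0800 f 0.0 wf [-0.7  0.  -0.4]
shift [-0.0001  0.      0.001 ] turn [ 0.0019 -0.0002 -0.0001]
221 196
```

View pics/s3.png

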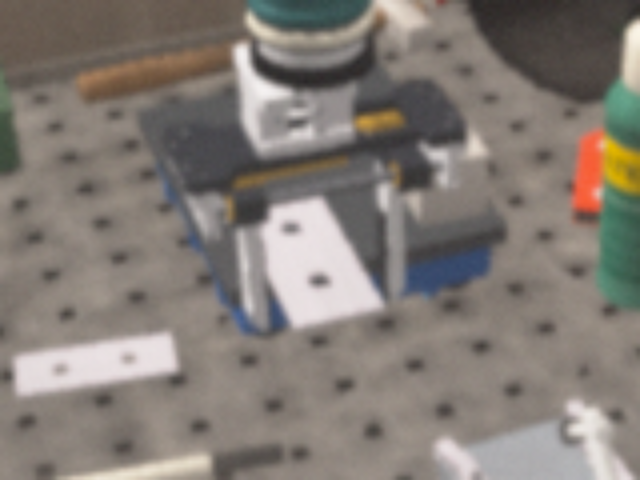

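The crop shows the fingers straddling the overhanging end at (310,290). Before gripping, I'll make a short detour up to measure the jig from the wrist camera.

drive_tool(series=[[0.08, [0, 0, -0.04], [0, 0, 0]], [0.08, [0, 0, -0.09], [0, 0, 0]], [0.08, [-0.05, 0.015, -0.13], [0, 0, 0]], [0.08, [-0.1, 0.03, -0.17], [0, 0, 0]], [0.08, [-0.15, 0.04, -0.18], [0, 0, 0]]])

```text
time: 7.6
tool_pos: [0.5111, -0.1153, 0.2517]
ee_rot: [3.135, 0.001, 1.518]
wrist_force: [0.4, 0.1, 0.4]
width: 0.0801
finger_force: 0.0
```

drive_tool(series=[[0.08, [0, 0, 0], [0, 0, 0]], [0.08, [0, 0, 0], [0, 0, 0]], [0.08, [0, 0, 0], [0, 0, 0]]])

```text
time: 7.98
tool_pos: [0.5092, -0.1125, 0.2469]
ee_rot: [-3.14, -0.001, 1.519]
wrist_force: [-0.3, 0.8, -0.6]
width: 0.0803
finger_force: 0.0
```

```bash
python3 -c "
from h import *
im,c=snap('wrist','w4.png')
np.save('w4c.npy',c,allow_pickle=True)
cv2.imwrite('pics/w4x.png',cv2.resize(im[:,:,::-1],(768,576),interpolation=cv2.INTER_CUBIC))
go(.4785,.038,.0675,1.517)"
```

```text
t 8.03 pos [ 0.5093 -0.1125  0.2469] rpy [-3.1405e+00 -7.0000e-04  1.5188e+00] w 0.0801 f 0.0 wf [-0.3 -1.3  0.2]
shift [ 0.1485 -0.0384  0.1796] turn [-0.001  -0.0007  0.0018]
```

View pics/w4x.png

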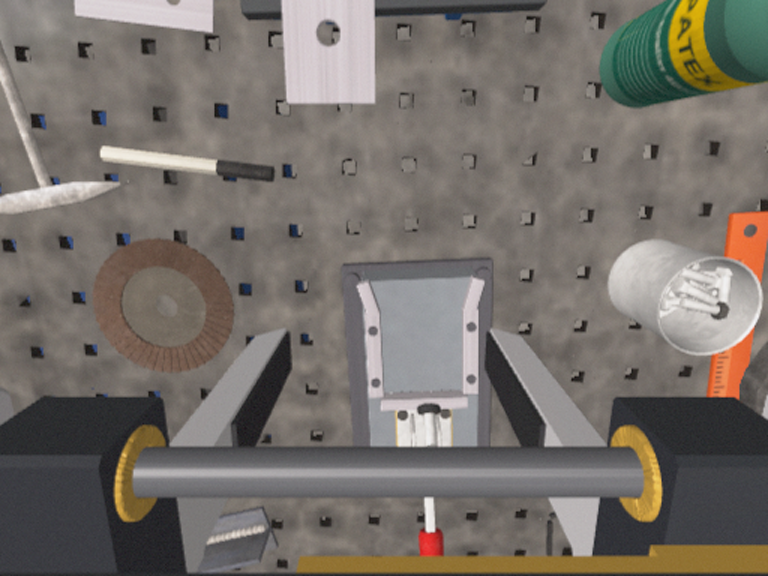

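The jig stands at (420,350) in the enlarged view, mouth upwards. The guides are at x≈375 and 470, the stop at row ~400 and the handle at (430,540). I'll scan these edges for numbers.

```bash
python3 - <<'E'
from h import *
im=cv2.imread('pics/w4.png'); c=np.load('w4c.npy',allow_pickle=True).item()
g=cv2.GaussianBlur(im.min(2),(3,3),0).astype(int)
L=[];Rr=[]
for v in range(217,254,3):
    row=g[v]
    # inner edges: strongest brightness step within windows
    d=np.diff(row); l=240+np.argmin(d[240:270])+.5; r=295+np.argmax(d[295:325])+.5
    a=ray(c,(l,v),.06)[0]; b=ray(c,(r,v),.06)[0]; L.append(a);Rr.append(b)
    print(v,l,r,a[:2].round(4),b[:2].round(4),round((b-a)[0],4))
for u in range(260,306,6):
    d=np.diff(g[255:275,u]); v=255+np.argmax(d)+.5; print(u,v,ray(c,(u,v),.064)[0].round(4),end=' ')
    d=np.diff(g[165:200,u]); v=165+np.argmax(abs(d))+.5; print(u,v,ray(c,(u,v),.05)[0].round(4))
E
```

```text
217 252.5 316.5 [ 0.4996 -0.1579] [ 0.5739 -0.1617] 0.0743
220 245.5 316.5 [ 0.4912 -0.1611] [ 0.5739 -0.1654] 0.0827
223 245.5 308.5 [ 0.491  -0.1648] [ 0.5645 -0.1686] 0.0736
226 253.5 308.5 [ 0.5001 -0.1691] [ 0.5645 -0.1724] 0.0644
229 253.5 308.5 [ 0.4999 -0.1728] [ 0.5644 -0.1761] 0.0646
232 253.5 308.5 [ 0.4997 -0.1766] [ 0.5644 -0.1799] 0.0647
235 253.5 308.5 [ 0.4995 -0.1804] [ 0.5644 -0.1837] 0.0649
238 253.5 308.5 [ 0.4993 -0.1842] [ 0.5643 -0.1875] 0.0651
241 253.5 308.5 [ 0.499 -0.188] [ 0.5643 -0.1914] 0.0652
244 253.5 308.5 [ 0.4988 -0.1919] [ 0.5642 -0.1952] 0.0654
247 254.5 308.5 [ 0.4998 -0.1958] [ 0.5642 -0.1991] 0.0644
250 254.5 315.5 [ 0.4996 -0.1997] [ 0.5725 -0.2034] 0.0729
253 247.5 316.5 [ 0.491  -0.2032] [ 0.5737 -0.2074] 0.0827
260 265.5 [ 0.5052 -0.2184  0.064 ] 260 186.5 [ 0.51   -0.1243  0.05  ]
266 265.5 [ 0.5124 -0.2187  0.064 ] 266 186.5 [ 0.517  -0.1246  0.05  ]
272 265.5 [ 0.5196 -0.2191  0.064 ] 272 185.5 [ 0.5241 -0.1238  0.05  ]
278 265.5 [ 0.5268 -0.2195  0.064 ] 278 185.5 [ 0.531  -0.1242  0.05  ]
284 273.5 [ 0.5337 -0.2305  0.064 ] 284 185.5 [ 0.538  -0.1245  0.05  ]
290 265.5 [ 0.5412 -0.2202  0.064 ] 290 185.5 [ 0.545  -0.1249  0.05  ]
296 265.5 [ 0.5484 -0.2206  0.064 ] 296 184.5 [ 0.552 -0.124  0.05 ]
302 264.5 [ 0.5556 -0.2196  0.064 ] 302 184.5 [ 0.559  -0.1244  0.05  ]
```

Measured jig: guides 64.5 mm apart, centred at x≈0.532, mouth at y≈-0.124, stop at y≈-0.219, yaw≈0. The jig mouth faces +y and the wrist range does not allow a half turn, so the plate must be held by its +y end. I'll drag it to the slab's +y edge instead.

```bash
python3 -c "
from h import *
go(.4803,.078,.105,1.517)"
```

```text
t 8.03 pos [ 0.5093 -0.1125  0.2469] rpy [-3.1405e+00 -7.0000e-04  1.5188e+00] w 0.0801 f 0.0 wf [-0.3 -1.3  0.2]
shift [ 0.1886 -0.0387  0.1421] turn [-0.001  -0.0007  0.0018]
```

drive_tool(series=[[0.08, [0.05, -0.01, 0.02], [0, 0, 0]], [0.08, [0.1, -0.02, 0.05], [0, 0, 0]], [0.08, [0.15, -0.03, 0.09], [0, 0, 0]], [0.08, [0.18, -0.037, 0.12], [0, 0, 0]], [0.08, [0.1885, -0.039, 0.142], [0, 0, 0]]])

```text
time: 8.65
tool_pos: [0.4788, 0.0795, 0.1035]
ee_rot: [-3.139, -0.0, 1.522]
wrist_force: [-0.6, 0.7, -0.1]
width: 0.0796
finger_force: 0.0
```

drive_tool(series=[[0.08, [0, 0, 0], [0, 0, 0]], [0.08, [0, 0, 0], [0, 0, 0]], [0.08, [0, 0, 0], [0, 0, 0]]])

```text
time: 9.02
tool_pos: [0.4819, 0.0761, 0.107]
ee_rot: [3.139, -0.0, 1.516]
wrist_force: [-0.3, 0.2, -0.5]
width: 0.08
finger_force: 0.0
```

```bash
python3 w.py w5.png .063; python3 -c "
from h import *
go(.4803,.078,.0854,1.517)"
```

```text
(20, 154, 127, 60) [368.7 110.1  32.6  81.   80.5]
(395, 141, 117, 102) [613.2  89.7  67.8  86.7  84.9]
(207, 104, 97, 194) [480.4  87.1 135.6  60.6  87. ]
t 9.07 pos [0.4818 0.076  0.1069] rpy [ 3.1389e+00 -3.0000e-04  1.5159e+00] w 0.0800 f 0.0 wf [-0.4 -0.5  0.1]
shift [ 0.0019 -0.0017  0.0215] turn [ 0.0027 -0.0003 -0.0011]
```

drive_tool(series=[[0.08, [0.001, -0.001, 0.006], [0, 0, 0]], [0.08, [0.001, -0.001, 0.012], [0, 0, 0]], [0.08, [0.001, -0.001, 0.017], [0, 0, 0]], [0.08, [0.001, -0.001, 0.018], [0, 0, 0]], [0.08, [0.001, -0.001, 0.018], [0, 0, 0]]])

```text
time: 9.7
tool_pos: [0.4799, 0.0775, 0.0873]
ee_rot: [-3.141, -0.0, 1.517]
wrist_force: [0.2, 0.5, 0.1]
width: 0.0802
finger_force: 0.0
```

drive_tool(series=[[0.08, [0, 0, 0], [0, 0, 0]], [0.08, [0, 0, 0], [0, 0, 0]], [0.08, [0, 0, 0], [0, 0, 0]], [0.08, [0, 0, 0], [0, 0, 0]]])

```text
time: 10.2
tool_pos: [0.48, 0.0775, 0.0876]
ee_rot: [3.141, -0.0, 1.517]
wrist_force: [0.1, 0.0, -0.2]
width: 0.08
finger_force: 0.0
```

Need 2.1 mm more; then close and drag +0.21 m.

drive_tool(series=[[0.08, [0, 0, 0.002], [0, 0, 0]], [0.08, [0, 0, 0.002], [0, 0, 0]], [0.055, [0, 0, 0.002], [0, 0, 0]], [0.055, [0, 0, 0.002], [0, 0, 0]], [0.055, [0, 0, 0.002], [0, 0, 0]]])

```text
time: 10.82
tool_pos: [0.4799, 0.0775, 0.0854]
ee_rot: [3.142, -0.0, 1.517]
wrist_force: [0.7, -0.5, 0.2]
width: 0.059
finger_force: 30.0
```

drive_tool(series=[[0.055, [0, 0, 0], [0, 0, 0]], [0.055, [0.01, 0, 0], [0, 0, 0]], [0.055, [0.025, 0, 0], [0, 0, 0]], [0.055, [0.04, 0, 0], [0, 0, 0]], [0.055, [0.055, 0, 0], [0, 0, 0]]])

```text
time: 11.45
tool_pos: [0.4829, 0.1338, 0.0855]
ee_rot: [-3.142, -0.0, 1.517]
wrist_force: [-0.8, -1.1, -0.2]
width: 0.0587
finger_force: 30.0
```

drive_tool(series=[[0.055, [0.015, 0, 0], [0, 0, 0]], [0.055, [0.03, 0, 0], [0, 0, 0]], [0.055, [0.045, 0, 0], [0, 0, 0]], [0.055, [0.06, 0, 0], [0, 0, 0]], [0.055, [0.075, 0, 0], [0, 0, 0]]])

```text
time: 12.08
tool_pos: [0.487, 0.2083, 0.0855]
ee_rot: [3.142, -0.0, 1.517]
wrist_force: [0.2, -1.8, -1.2]
width: 0.0595
finger_force: 30.0
```

drive_tool(series=[[0.055, [0.015, 0, 0], [0, 0, 0]], [0.055, [0.03, 0, 0], [0, 0, 0]], [0.055, [0.045, 0, 0], [0, 0, 0]], [0.055, [0.06, 0, 0], [0, 0, 0]], [0.055, [0.06, 0, 0], [0, 0, 0]]])

```text
time: 12.7
tool_pos: [0.4902, 0.2688, 0.0855]
ee_rot: [3.142, -0.001, 1.518]
wrist_force: [-0.3, 1.0, -0.9]
width: 0.059
finger_force: 30.0
```

```bash
python3 w.py w6.png .063; python3 - <<'E'
from h import *
go(.48,.29,.0854,1.517)
im,c=snap('wrist'); g=cv2.GaussianBlur(im.mean(2),(3,3),0)
for u in(150,170,330,350,370):
    d=np.diff(g[0:290,u]); v=[int(i) for i in np.argsort(-abs(d))[:4]]
    print(u,[(i,round(d[i],0),ray(c,(u,i+.5),.06)[0][:2].round(3)) for i in v])
E
```

```text
(204, 106, 109, 192) [490.8 286.3 119.9  60.6  87.1]
t 12.75 pos [0.4901 0.2681 0.0855] rpy [ 3.1416e+00 -8.0000e-04  1.5178e+00] w 0.0590 f 30.0 wf [ 0.2  1.2 -1. ]
shift [ 0.0213 -0.0113  0.0001] turn [ 0.     -0.0008  0.0008]
150 [(168, np.float64(-14.0), array([0.428, 0.313])), (169, np.float64(-13.0), array([0.428, 0.313])), (281, np.float64(11.0), array([0.418, 0.239])), (282, np.float64(11.0), array([0.418, 0.238]))]
170 [(80, np.float64(-24.0), array([0.446, 0.362])), (79, np.float64(-20.0), array([0.446, 0.362])), (82, np.float64(19.0), array([0.446, 0.361])), (251, np.float64(16.0), array([0.433, 0.26 ]))]
330 [(160, np.float64(-25.0), array([0.534, 0.312])), (267, np.float64(-24.0), array([0.535, 0.243])), (266, np.float64(-24.0), array([0.535, 0.244])), (159, np.float64(-22.0), array([0.534, 0.313]))]
350 [(159, np.float64(-23.0), array([0.546, 0.312])), (256, np.float64(18.0), array([0.547, 0.25 ])), (158, np.float64(-17.0), array([0.546, 0.313])), (257, np.float64(16.0), array([0.547, 0.249]))]
370 [(150, np.float64(-28.0), array([0.558, 0.317])), (151, np.float64(-28.0), array([0.558, 0.317])), (68, np.float64(-25.0), array([0.556, 0.362])), (70, np.float64(24.0), array([0.556, 0.361]))]
```

View pics/w6.png

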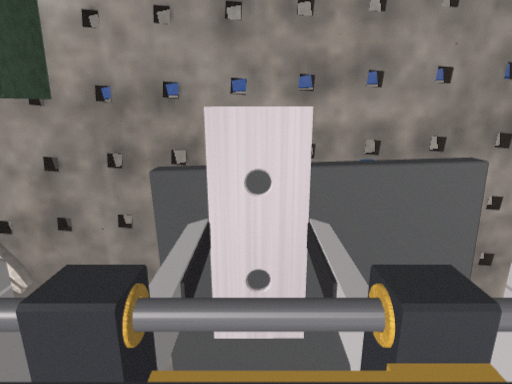

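The wrist view shows the slab's +y edge at row ~160 (y≈0.312) and the plate end at row 106 (y≈0.346), a 34 mm overhang. I'll push 20 mm more, then regrip the end from above.

drive_tool(series=[[0.055, [0.01, 0, 0], [0, 0, 0]], [0.055, [0.02, 0, 0], [0, 0, 0]], [0.055, [0.02, 0, 0], [0, 0, 0]], [0.055, [0.02, 0, 0], [0, 0, 0]], [0.08, [0.02, 0, 0], [0, 0, 0]]])

```text
time: 13.42
tool_pos: [0.4913, 0.287, 0.0856]
ee_rot: [3.141, 0.0, 1.517]
wrist_force: [-0.9, -0.1, -0.5]
width: 0.0657
finger_force: 0.0
```

drive_tool(series=[[0.08, [0, 0, 0], [0, 0, 0]], [0.08, [0, 0, -0.015], [0, 0, 0]], [0.08, [0, 0, -0.03], [0, 0, 0]], [0.08, [0.025, 0, -0.03], [0, 0, 0]], [0.08, [0.043, 0, -0.03], [0, 0, 0]]])

```text
time: 14.05
tool_pos: [0.4943, 0.3311, 0.1173]
ee_rot: [3.139, -0.001, 1.517]
wrist_force: [-0.4, 0.6, 0.2]
width: 0.0799
finger_force: 0.0
```

drive_tool(series=[[0.08, [0, 0, 0], [0, 0, 0]], [0.08, [0, 0, 0.015], [0, 0, 0]], [0.08, [0, 0, 0.03], [0, 0, 0]], [0.08, [0, 0, 0.045], [0, 0, 0]], [0.08, [0, 0, 0.048], [0, 0, 0]]])

```text
time: 14.68
tool_pos: [0.4924, 0.3291, 0.065]
ee_rot: [-3.138, 0.002, 1.516]
wrist_force: [0.4, 0.3, -0.1]
width: 0.0801
finger_force: 0.0
```

drive_tool(series=[[0.08, [0, 0, 0], [0, 0, 0]], [0.08, [0, 0, 0], [0, 0, 0]], [0.08, [0, 0, 0], [0, 0, 0]]])

```text
time: 15.05
tool_pos: [0.494, 0.3304, 0.0683]
ee_rot: [3.14, -0.001, 1.517]
wrist_force: [0.2, -1.0, 0.5]
width: 0.0799
finger_force: 0.0
```

```bash
python3 w.py w7.png .063; python3 -c "
from h import *
go(.4935,.332,.0675,1.517)"
```

```text
(208, 332, 100, 39) [489.7 261.3  28.1  60.5  86.9]
(89, 313, 227, 5) [457.8 289.1   2.8 135.3  86.9]
(201, 190, 113, 108) [493.3 331.9  65.   60.6  87. ]
t 15.10 pos [0.4939 0.3303 0.0682] rpy [ 3.1404e+00 -8.0000e-04  1.5168e+00] w 0.0797 f 0.0 wf [ 0.5 -0.5 -0.5]
shift [ 0.0016 -0.0005  0.0007] turn [ 0.0012 -0.0008 -0.0002]
```

drive_tool(series=[[0.055, [0, 0, 0], [0, 0, 0]], [0.055, [0, 0, 0], [0, 0, 0]], [0.055, [0, 0, 0], [0, 0, 0]], [0.055, [0, 0, 0], [0, 0, 0]]])

```text
time: 15.6
tool_pos: [0.4936, 0.3302, 0.0676]
ee_rot: [3.142, -0.0, 1.517]
wrist_force: [0.1, 0.1, -0.9]
width: 0.059
finger_force: 30.0
```

drive_tool(series=[[0.055, [0, 0, -0.004], [0, 0, 0]], [0.055, [0, 0, -0.01], [0, 0, 0]], [0.055, [0, 0, -0.016], [0, 0, 0]], [0.055, [0, 0, -0.02], [0, 0, 0]], [0.055, [0, 0, -0.02], [0, 0, 0]]])

```text
time: 16.23
tool_pos: [0.4939, 0.3303, 0.0881]
ee_rot: [3.141, -0.001, 1.517]
wrist_force: [0.4, 0.3, -1.5]
width: 0.0586
finger_force: 30.0
```

```bash
python3 w.py w8.png .083; python3 -c "
from h import *
im,c=snap('side')
go(.532,-.04,.15,1.571)
u,v=proj(c,[.49,.3,.083])[0].astype(int);print(u,v)
cv2.imwrite('pics/s8.png',cv2.resize(im[v-60:v+60,u-80:u+80,::-1],None,fx=4,fy=4))"
```

```text
(209, 332, 99, 39) [490.  261.3  28.1  60.   86.9]
(149, 190, 210, 108) [491.1 332.   64.9 121.8  86.9]
t 16.32 pos [0.4935 0.3301 0.0875] rpy [-3.1416e+00 -1.0000e-04  1.5168e+00] w 0.0591 f 30.0 wf [ 0.2  0.2 -1.4]
shift [-0.3675  0.0584 -0.0625] turn [-0.     -0.0001 -0.0542]
194 143
```

View pics/s8.png

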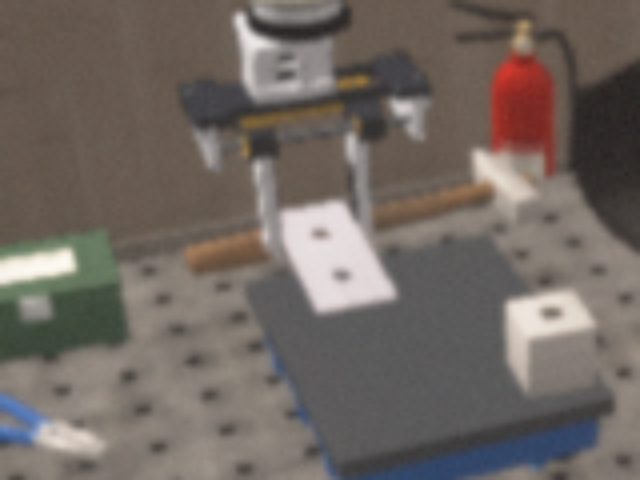

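The side view shows the plate held level above the slab by its +y end. Next: up, carry towards the jig mouth and align the yaw to 1.571.

```bash
python3 -c "
from h import *
im,c=snap('scene'); print(ray(c,[(279,187),(290,191),(301,187)],0.0).round(3), ray(c,[(335,228)],0.0).round(3))"
```

```text
[[0.685 0.041 0.   ]
 [0.704 0.008 0.   ]
 [0.744 0.004 0.   ]] [[ 0.725 -0.178  0.   ]]
```

drive_tool(series=[[0.055, [0, 0, -0.02], [0, 0, 0]], [0.055, [0, 0, -0.045], [0, 0, 0]], [0.055, [0, 0, -0.065], [0, 0, 0]], [0.055, [-0.02, 0.003, -0.07], [0, 0, 0]], [0.055, [-0.055, 0.01, -0.07], [0, 0, 0]]])

```text
time: 17.0
tool_pos: [0.5004, 0.2737, 0.1572]
ee_rot: [-3.142, 0.001, 1.519]
wrist_force: [0.7, -0.1, -1.9]
width: 0.0592
finger_force: 30.0
```

drive_tool(series=[[0.055, [-0.04, 0.006, 0], [0, 0, -0.01]], [0.055, [-0.08, 0.012, 0], [0, 0, -0.02]], [0.055, [-0.12, 0.02, 0], [0, 0, -0.03]], [0.055, [-0.16, 0.026, 0], [0, 0, -0.04]], [0.055, [-0.2, 0.032, 0], [0, 0, -0.054]]])

```text
time: 17.62
tool_pos: [0.5207, 0.0706, 0.1562]
ee_rot: [-3.139, 0.001, 1.57]
wrist_force: [0.5, 0.4, -1.6]
width: 0.0594
finger_force: 30.0
```

```bash
python3 -c "
from h import *
go(.532,-.002,.15,1.571)"
```

```text
t 17.62 pos [0.5207 0.0706 0.1562] rpy [-3.1394e+00  6.0000e-04  1.5704e+00] w 0.0594 f 30.0 wf [ 0.5  0.4 -1.6]
shift [-0.0726  0.0114  0.0062] turn [-0.0022  0.0006 -0.0006]
```

drive_tool(series=[[0.055, [-0.03, 0.005, 0], [0, 0, 0]], [0.055, [-0.055, 0.009, 0.015], [0, 0, 0]], [0.055, [-0.0675, 0.0114, 0.03], [0, 0, 0]], [0.055, [-0.0675, 0.0114, 0.05], [0, 0, 0]], [0.055, [-0.0675, 0.0114, 0.06], [0, 0, 0]]])

```text
time: 18.25
tool_pos: [0.5315, 0.0056, 0.095]
ee_rot: [-3.137, -0.001, 1.57]
wrist_force: [-0.4, -0.1, -1.7]
width: 0.059
finger_force: 30.0
```

drive_tool(series=[[0.055, [0, 0, 0.01], [0, 0, 0]], [0.055, [0, 0, 0.02], [0, 0, 0]], [0.055, [0, 0, 0.025], [0, 0, 0]], [0.055, [0, 0, 0.025], [0, 0, 0]], [0.055, [0, 0, 0.025], [0, 0, 0]]])

```text
time: 18.88
tool_pos: [0.5336, 0.0058, 0.073]
ee_rot: [3.14, 0.0, 1.571]
wrist_force: [0.1, -0.7, -2.3]
width: 0.059
finger_force: 30.0
```

```bash
python3 w.py w9.png .0635; python3 -c "
from h import *
go(.532,.003,.0600,1.571)"
```

```text
(209, 332, 100, 39) [533.5 -67.3  62.   28.9   0. ]
(149, 190, 219, 108) [533.4   5.3 130.4  66.7   0. ]
(0, 58, 46, 71) [413.7  89.   31.2  22.9  80.1]
(325, 0, 182, 125) [608.  105.6  57.8  81.1  85.6]
t 18.93 pos [0.5336 0.0057 0.0731] rpy [3.1404e+00 1.0000e-04 1.5709e+00] w 0.0588 f 30.0 wf [-0.1  0.4 -2.5]
shift [-0.0027 -0.0016  0.0131] turn [ 0.0011  0.0001 -0.0001]
```

drive_tool(series=[[0.055, [-0.002, -0.0015, 0.008], [0, 0, 0]], [0.055, [-0.003, -0.0015, 0.013], [0, 0, 0]], [0.055, [-0.003, -0.0015, 0.013], [0, 0, 0]], [0.055, [-0.003, -0.0015, 0.013], [0, 0, 0]], [0.055, [-0.003, -0.0015, 0.013], [0, 0, 0]]])

```text
time: 19.55
tool_pos: [0.5319, 0.0027, 0.0597]
ee_rot: [3.141, -0.0, 1.571]
wrist_force: [0.4, -0.9, -1.2]
width: 0.0592
finger_force: 30.0
```

drive_tool(series=[[0.055, [-0.008, 0, 0], [0, 0, 0]], [0.055, [-0.016, 0, 0], [0, 0, 0]], [0.055, [-0.024, 0, 0], [0, 0, 0]], [0.055, [-0.032, 0, 0], [0, 0, 0]], [0.055, [-0.032, 0, 0], [0, 0, 0]]])

```text
time: 20.18
tool_pos: [0.5318, -0.0147, 0.0595]
ee_rot: [3.141, -0.031, 1.572]
wrist_force: [1.9, 35.7, 1.0]
width: 0.0593
finger_force: 30.0
```

```bash
python3 -c "
from h import *
go(.532,-.1035,.0580,1.571); print(robot.get_obs()['wrist_torque'])"
```

```text
t 20.18 pos [ 0.5318 -0.0147  0.0595] rpy [ 3.1407 -0.0309  1.5724] w 0.0593 f 30.0 wf [ 1.9 35.7  1. ]
shift [-0.0888  0.     -0.0013] turn [ 0.0008 -0.0309  0.0014]
[ 6.44914035 -0.26324566 -0.06511014]
```

It was blocked at the mouth: a 36 N reaction in y, with the end probably drooping just below the floor edge. Backing off and raising.

drive_tool(series=[[0.055, [0.015, 0, 0], [0, 0, 0]], [0.055, [0.032, 0, 0], [0, 0, 0]], [0.055, [0.032, 0, -0.005], [0, 0, 0]], [0.055, [0.032, 0, -0.005], [0, 0, 0]], [0.055, [0.032, 0, -0.005], [0, 0, 0]]])

```text
time: 20.8
tool_pos: [0.5318, 0.0019, 0.0646]
ee_rot: [3.141, 0.0, 1.57]
wrist_force: [-0.0, -0.1, -1.3]
width: 0.0589
finger_force: 30.0
```

```bash
python3 -c "
from h import *
go(.532,.003,.0650,1.571)
K=robot.get_obs()
for n in ('scene','side'):
    im,c=snap(n,n+'10.png')
    x,y,z=K['tool_pos']; z-=.0045
    P=np.array([[x-.03,y-.116,z],[x+.03,y-.116,z],[x+.03,y+.034,z],[x-.03,y+.034,z]])
    p=proj(c,P); x0,y0=p.min(0).astype(int)-6; x1,y1=p.max(0).astype(int)+6
    g=im.min(2)[y0:y1,x0:x1]; m=(g>165).astype(np.uint8)
    cs,_=cv2.findContours(m,cv2.RETR_EXTERNAL,cv2.CHAIN_APPROX_NONE); k=max(cs,key=cv2.contourArea)[:,0]+[x0,y0]
    print(n,p.round(1).tolist(),cv2.approxPolyDP(k.astype(np.int32),4,True)[:,0].tolist())
"
```

```text
t 20.80 pos [0.5318 0.0019 0.0646] rpy [3.1412e+00 4.0000e-04 1.5697e+00] w 0.0589 f 30.0 wf [-0.  -0.1 -1.3]
shift [ 0.0011  0.0002 -0.0004] turn [ 0.0004  0.0004 -0.0013]
scene [[255.7, 233.8], [274.9, 224.0], [245.6, 189.7], [227.4, 197.9]] [[227, 193], [227, 207], [252, 233], [273, 224], [245, 189], [232, 196]]
side [[253.9, 230.7], [276.6, 223.9], [251.2, 190.3], [230.4, 195.8]] [[237, 194], [237, 207], [253, 232], [275, 225], [250, 190]]
```

drive_tool(series=[[0.055, [-0.01, 0, 0], [0, 0, 0]], [0.055, [-0.022, 0, 0], [0, 0, 0]], [0.055, [-0.03, 0, 0], [0, 0, 0]], [0.055, [-0.03, 0, 0], [0, 0, 0]]])

```text
time: 21.4
tool_pos: [0.5317, -0.0282, 0.0645]
ee_rot: [3.142, -0.0, 1.569]
wrist_force: [-0.8, -0.7, -2.0]
width: 0.0591
finger_force: 30.0
```

```bash
python3 w.py w11.png .0635; python3 -c "
from h import *
go(.532,-.1035,.0580,1.571); print(robot.get_obs()['wrist_torque'])"
```

```text
(210, 332, 98, 39) [531.5 -93.5  27.4  58.   90. ]
(149, 182, 219, 116) [531.4 -22.5  67.5 123.5  89.9]
(0, 1, 31, 76) [419.3  78.7  30.7  13.9  79.3]
(368, 0, 144, 16) [613.6  94.4   6.   65.4  85. ]
t 21.45 pos [ 0.5316 -0.0277  0.0645] rpy [-3.1416e+00 -3.0000e-04  1.5698e+00] w 0.0586 f 30.0 wf [-0.8  0.2 -2.3]
shift [-0.0758  0.0004  0.0064] turn [-0.     -0.0003 -0.0012]
[0.01414043 0.09025148 0.03330436]
```

Now free and inside the mouth. The plate slipped about 5 mm in the grip, so its centre is ≈0.0355 behind the TCP. Slide on, then lower to the floor.

drive_tool(series=[[0.055, [-0.01, 0, 0], [0, 0, 0]], [0.055, [-0.02, 0, 0.001], [0, 0, 0]], [0.055, [-0.03, 0, 0.002], [0, 0, 0]], [0.055, [-0.03, 0, 0.003], [0, 0, 0]], [0.055, [-0.03, 0, 0.003], [0, 0, 0]]])

```text
time: 22.08
tool_pos: [0.5316, -0.0574, 0.0614]
ee_rot: [-3.141, -0.0, 1.57]
wrist_force: [0.0, 0.9, -1.4]
width: 0.0591
finger_force: 30.0
```

drive_tool(series=[[0.055, [0, 0, 0.002], [0, 0, 0]], [0.055, [0, 0, 0.003], [0, 0, 0]], [0.055, [0, 0, 0.003], [0, 0, 0]]])

```text
time: 22.45
tool_pos: [0.5318, -0.0572, 0.0585]
ee_rot: [3.141, 0.0, 1.571]
wrist_force: [0.0, 0.3, -0.3]
width: 0.059
finger_force: 30.0
```

drive_tool(series=[[0.055, [-0.01, 0, 0], [0, 0, 0]], [0.055, [-0.02, 0, 0], [0, 0, 0]], [0.055, [-0.03, 0, 0], [0, 0, 0]], [0.055, [-0.038, 0, 0], [0, 0, 0]], [0.055, [-0.038, 0, 0], [0, 0, 0]]])

```text
time: 23.08
tool_pos: [0.5317, -0.0964, 0.0585]
ee_rot: [3.141, 0.001, 1.569]
wrist_force: [0.5, -0.5, -0.9]
width: 0.0593
finger_force: 30.0
```

drive_tool(series=[[0.055, [-0.004, 0, 0.0005], [0, 0, 0]], [0.055, [-0.008, 0, 0.0005], [0, 0, 0]], [0.055, [-0.008, 0, 0.0005], [0, 0, 0]], [0.055, [-0.008, 0, 0.0005], [0, 0, 0]]])

```text
time: 23.58
tool_pos: [0.5317, -0.1035, 0.058]
ee_rot: [3.141, 0.0, 1.571]
wrist_force: [0.3, -0.8, -1.6]
width: 0.0591
finger_force: 30.0
```

```bash
python3 w.py w12.png .053; python3 -c "
from h import *
go(.532,-.109,.0580,1.571); print(robot.get_obs()['wrist_torque'])"
```

```text
(208, 332, 105, 39) [ 532.5 -172.6   63.5   28.1    0. ]
(483, 237, 29, 60) [ 668.  -116.6   15.9   38.    11.8]
(201, 181, 145, 117) [541.4 -99.4  82.   69.8   0. ]
t 23.62 pos [ 0.5317 -0.1034  0.058 ] rpy [3.1414e+00 4.0000e-04 1.5708e+00] w 0.0591 f 30.0 wf [ 0.2 -0.7 -0.7]
shift [-0.0056  0.0003  0.    ] turn [ 0.0002  0.0004 -0.0002]
[-0.24205187  0.04896781 -0.01206501]
```

drive_tool(series=[[0.055, [-0.002, 0, 0], [0, 0, 0]], [0.055, [-0.004, 0, 0], [0, 0, 0]], [0.055, [-0.004, 0, 0], [0, 0, 0]]])

```text
time: 24.0
tool_pos: [0.5317, -0.1074, 0.058]
ee_rot: [3.142, -0.0, 1.571]
wrist_force: [0.5, -0.7, -1.5]
width: 0.0588
finger_force: 30.0
```

drive_tool(series=[[0.055, [-0.002, 0, 0], [0, 0, 0]], [0.055, [-0.002, 0, 0], [0, 0, 0]]])

```text
time: 24.25
tool_pos: [0.5317, -0.1084, 0.0579]
ee_rot: [3.141, -0.002, 1.571]
wrist_force: [-0.0, 4.1, -1.4]
width: 0.059
finger_force: 30.0
```

drive_tool(series=[[0.055, [-0.002, 0, 0], [0, 0, 0]], [0.055, [-0.002, 0, 0], [0, 0, 0]]])

```text
time: 24.5
tool_pos: [0.5318, -0.1086, 0.0578]
ee_rot: [3.141, -0.006, 1.571]
wrist_force: [0.7, 9.3, -0.3]
width: 0.0587
finger_force: 30.0
```

Stop contact at TCP y≈-0.1086, as predicted. Release and rise.

drive_tool(series=[[0.055, [0, 0, 0.0005], [0, 0, 0]], [0.065, [0, 0, 0.0005], [0, 0, 0]], [0.08, [0, 0, 0.0005], [0, 0, 0]], [0.08, [0, 0, 0.0005], [0, 0, 0]]])

```text
time: 25.0
tool_pos: [0.5317, -0.1119, 0.0576]
ee_rot: [3.141, 0.001, 1.57]
wrist_force: [0.1, 0.1, 0.1]
width: 0.0792
finger_force: 0.0
```

drive_tool(series=[[0.08, [0.001, 0, -0.02], [0, 0, 0]], [0.08, [0.01, 0, -0.05], [0, 0, 0]], [0.08, [0.02, 0, -0.09], [0, 0, 0]], [0.08, [0.02, 0, -0.14], [0, 0, 0]], [0.08, [0.02, 0, -0.18], [0, 0, 0]]])

```text
time: 25.62
tool_pos: [0.5318, -0.0917, 0.2398]
ee_rot: [3.14, 0.001, 1.57]
wrist_force: [-0.4, -0.8, 0.5]
width: 0.08
finger_force: 0.0
```

drive_tool(series=[[0.08, [0, 0, 0], [0, 0, 0]], [0.08, [0, 0, 0], [0, 0, 0]], [0.08, [0, 0, 0], [0, 0, 0]]])

```text
time: 26.0
tool_pos: [0.5307, -0.0912, 0.235]
ee_rot: [-3.137, -0.001, 1.571]
wrist_force: [-0.7, 0.1, 0.4]
width: 0.0799
finger_force: 0.0
```

```bash
cat > j.py <<'E'
from h import *
import sys
im,c=snap('wrist',sys.argv[1])
g=cv2.GaussianBlur(im.min(2),(3,3),0).astype(int)
p=proj(c,[[.502,-.0693,.053],[.562,-.0693,.053],[.532,-.0693,.053]]); print('expected end px',p.round(1).tolist())
u=int(p[2,0])
for uu in(u-20,u,u+20):
    v0=int(p[2,1]); d=np.diff(g[v0-25:v0+25,uu]); v=v0-25+np.argmax(d)+.5; print('end',ray(c,(uu,v),.053)[0].round(4))
for y in(-.08,-.09,-.1,-.11):
    a=proj(c,[[.502,y,.053],[.562,y,.053]]); v=int(a[0,1]); r=[]
    for k,s in((0,1),(1,-1)):
        u0=int(a[k,0]); d=s*np.diff(g[v,u0-15:u0+15]); r.append(ray(c,(u0-15+np.argmax(d)+.5,v),.053)[0].round(4))
    print('sides',r[0][:2],r[1][:2])
o=robot.get_obs(); print(o['time'],o['tool_pos'],o['ee_rot'])
E
python3 j.py w13.png
```

```text
expected end px [[232.9, 160.0], [287.8, 160.0], [260.4, 160.0]]
end [ 0.5097 -0.0688  0.053 ]
end [ 0.5316 -0.0688  0.053 ]
end [ 0.5534 -0.0687  0.053 ]
sides [ 0.5013 -0.0793] [ 0.5619 -0.0793]
sides [ 0.5011 -0.0895] [ 0.5621 -0.0894]
sides [ 0.502  -0.0998] [ 0.5612 -0.0997]
sides [ 0.5018 -0.1091] [ 0.5615 -0.109 ]
26.05 [ 0.53080057 -0.09119627  0.23518865] [-3.13768986e+00 -1.07736057e-03  1.57062202e+00]
```

The plate is home: its end is at y=-0.0688 against -0.0693 expected, and it is square and centred at x≈0.5316. Now the clamp: the open grip point should be at (0.532,-0.353,0.117).

```bash
python3 -c "
from h import *
go(.532,-.353,.20,1.571)
for n in('scene','side'):
    im,c=snap(n); r=im.astype(int); m=((r[:,:,0]>130)&(r[:,:,1]<70)&(r[:,:,2]<80)).astype(np.uint8)
    for k in cv2.findContours(m,0,2)[0]:
        if cv2.contourArea(k)>40:
            pc=k[:,0].mean(0)
            if 250<pc[1]<310: print(n,cv2.minAreaRect(k),proj(c,[[.532,-.353,.117],[.532,-.3806,.127]]).round(1).tolist())
"
```

```text
t 26.05 pos [ 0.5308 -0.0912  0.2352] rpy [-3.1377e+00 -1.1000e-03  1.5706e+00] w 0.0802 f 0.0 wf [ 0.5 -0.4  0.2]
shift [-0.2618  0.0014  0.0349] turn [-0.0039 -0.0011 -0.0004]
side ((319.1538391113281, 277.76922607421875), (26.625612258911133, 8.875203132629395), 33.6900634765625) [[321.5, 281.7], [330.2, 288.8]]
```

drive_tool(series=[[0.08, [-0.05, 0.0, 0], [0, 0, 0]], [0.08, [-0.1, 0.0005, 0], [0, 0, 0]], [0.07, [-0.15, 0.001, 0], [0, 0, 0]], [0.06, [-0.2, 0.001, 0], [0, 0, 0]], [0.06, [-0.25, 0.001, 0], [0, 0, 0]]])

```text
time: 26.78
tool_pos: [0.5324, -0.3428, 0.2366]
ee_rot: [-3.141, -0.001, 1.571]
wrist_force: [0.2, 0.5, 1.0]
width: 0.0603
finger_force: 0.0
```

drive_tool(series=[[0.06, [-0.012, 0, 0.01], [0, 0, 0]], [0.06, [-0.012, 0, 0.035], [0, 0, 0]], [0.06, [-0.012, 0, 0.035], [0, 0, 0]], [0.06, [-0.012, 0, 0.035], [0, 0, 0]]])

```text
time: 27.28
tool_pos: [0.5329, -0.3525, 0.2028]
ee_rot: [3.141, -0.0, 1.572]
wrist_force: [0.2, -0.7, -0.2]
width: 0.0599
finger_force: 0.0
```

```bash
python3 -c "
from h import *
go(.532,-.353,.1228,1.571)
im,c=snap('wrist','w14.png'); r=im.astype(int); m=((r[:,:,0]>120)&(r[:,:,1]<80)&(r[:,:,2]<80)).astype(np.uint8)
for k in cv2.findContours(m,0,2)[0]:
    if cv2.contourArea(k)>60: b=cv2.boundingRect(k); print(b,ray(c,[(b[0],b[1]),(b[0]+b[2],b[1]),(b[0]+b[2]/2,b[1]+b[3])],.117).round(3).tolist())
print(proj(c,[.532,-.353,.117]))
"
```

```text
t 27.27 pos [ 0.5329 -0.3525  0.2028] rpy [ 3.1414e+00 -3.0000e-04  1.5719e+00] w 0.0599 f 0.0 wf [ 0.2 -0.7 -0.2]
shift [-0.0005 -0.001   0.08  ] turn [ 0.0002 -0.0003  0.0009]
(243, 147, 26, 95) [[0.521, -0.305, 0.117], [0.541, -0.305, 0.117], [0.531, -0.385, 0.117]]
[[257.3548045  206.03382762]]
```

The handle is where it was computed (x≈0.531, y -0.305 to -0.385). Descend and take it.

drive_tool(series=[[0.06, [-0.001, -0.001, 0.02], [0, 0, 0]], [0.06, [-0.001, -0.001, 0.045], [0, 0, 0]], [0.06, [-0.001, -0.001, 0.065], [0, 0, 0]], [0.06, [-0.001, -0.001, 0.077], [0, 0, 0]], [0.06, [-0.001, -0.001, 0.08], [0, 0, 0]]])

```text
time: 27.95
tool_pos: [0.5318, -0.354, 0.1225]
ee_rot: [3.142, -0.0, 1.571]
wrist_force: [0.4, -1.0, 0.4]
width: 0.0599
finger_force: 0.0
```

drive_tool(series=[[0.03, [0, 0, 0], [0, 0, 0]], [0.015, [0, 0, 0], [0, 0, 0]], [0.015, [0, 0, 0], [0, 0, 0]], [0.015, [0, 0, 0], [0, 0, 0]]])

```text
time: 28.45
tool_pos: [0.5318, -0.3544, 0.1228]
ee_rot: [3.141, 0.0, 1.571]
wrist_force: [0.6, -0.7, -0.5]
width: 0.0238
finger_force: 0.0
```

```bash
python3 -c "
from h import *
go(.532,-.353,.1228,1.571)
for q in np.linspace(.96,-.02,11): p=.2682+q; print(round(q,3),(94.4*np.array([np.sin(1.2282)-np.sin(p),np.cos(p)-np.cos(1.2282)])).round(1))
"
```

```text
t 28.45 pos [ 0.5318 -0.3544  0.1228] rpy [3.1411e+00 3.0000e-04 1.5707e+00] w 0.0238 f 0.0 wf [ 0.6 -0.7 -0.5]
shift [0.0014 0.0002 0.    ] turn [ 0.0005  0.0003 -0.0003]
0.96 [0. 0.]
0.862 [3.5 8.5]
0.764 [ 7.9 16.7]
0.666 [13.  24.4]
0.568 [18.9 31.6]
0.47 [25.4 38.1]
0.372 [32.5 44. ]
0.274 [40.2 49.1]
0.176 [48.3 53.5]
0.078 [56.9 57.1]
-0.02 [65.7 59.8]
```

drive_tool(series=[[0.015, [0, 0, 0], [0, 0, 0]], [0.015, [0, 0, 0], [0, 0, 0]], [0.015, [0, 0, 0], [0, 0, 0]]])

```text
time: 28.82
tool_pos: [0.5308, -0.3545, 0.1224]
ee_rot: [-3.14, -0.0, 1.57]
wrist_force: [-4.1, 0.3, 1.1]
width: 0.0195
finger_force: 30.0
```

drive_tool(series=[[0.015, [0.002, 0, -0.0045], [0, 0, 0]], [0.015, [0.0035, 0, -0.0085], [0, 0, 0]], [0.015, [0.008, 0, -0.0167], [0, 0, 0]], [0.015, [0.013, 0, -0.0244], [0, 0, 0]], [0.015, [0.019, 0, -0.0316], [0, 0, 0]]])

```text
time: 29.45
tool_pos: [0.531, -0.3331, 0.1527]
ee_rot: [-3.139, -0.004, 1.572]
wrist_force: [-4.2, 2.3, -9.8]
width: 0.0192
finger_force: 30.0
```

drive_tool(series=[[0.015, [0.0065, 0, -0.0065], [0, 0, 0]], [0.015, [0.0136, 0, -0.0124], [0, 0, 0]], [0.015, [0.0213, 0, -0.0175], [0, 0, 0]], [0.015, [0.0294, 0, -0.0219], [0, 0, 0]], [0.015, [0.0294, 0, -0.0219], [0, 0, 0]]])

```text
time: 30.08
tool_pos: [0.5313, -0.3044, 0.1757]
ee_rot: [-3.14, -0.002, 1.572]
wrist_force: [-6.3, 3.0, -12.8]
width: 0.0197
finger_force: 30.0
```

```bash
python3 -c "
from h import *
go(.532,-.353+.0648,.1228+.0596,1.571)
"
```

```text
t 30.07 pos [ 0.5313 -0.3044  0.1757] rpy [-3.1403e+00 -2.0000e-03  1.5715e+00] w 0.0197 f 30.0 wf [ -6.3   3.  -12.8]
shift [ 0.0162  0.0007 -0.0067] turn [-0.0013 -0.002   0.0005]
```

drive_tool(series=[[0.015, [0.005, 0, -0.002], [0, 0, 0]], [0.015, [0.01, 0, -0.004], [0, 0, 0]], [0.015, [0.014, 0, -0.0055], [0, 0, 0]], [0.015, [0.018, 0, -0.0065], [0, 0, 0]], [0.015, [0.018, 0, -0.0065], [0, 0, 0]]])

```text
time: 30.7
tool_pos: [0.5314, -0.2877, 0.183]
ee_rot: [-3.141, 0.0, 1.571]
wrist_force: [-5.6, -0.6, -12.9]
width: 0.0194
finger_force: 30.0
```

drive_tool(series=[[0.015, [0.002, 0, 0], [0, 0, 0]], [0.015, [0.002, 0, 0], [0, 0, 0]]])

```text
time: 30.95
tool_pos: [0.5314, -0.2865, 0.1833]
ee_rot: [3.141, 0.002, 1.57]
wrist_force: [-4.9, -2.0, -13.0]
width: 0.0196
finger_force: 30.0
```

```bash
python3 -c "
from h import *
go(.532,-.353+.0648,.1228+.0596,1.571)
p=robot.get_obs()['tool_pos']; print(np.arctan2(-.2643-p[1],p[2]-.006-.085)-.2682)
"
```

```text
t 30.95 pos [ 0.5314 -0.2865  0.1833] rpy [3.1414e+00 2.0000e-03 1.5704e+00] w 0.0196 f 30.0 wf [ -4.9  -2.  -13. ]
shift [-0.0017  0.0006  0.0009] turn [ 0.0001  0.002  -0.0006]
-0.03198222931065353
```

drive_tool(series=[[0.015, [0.003, 0, 0], [0, 0, 0]], [0.015, [0.003, 0, 0], [0, 0, 0]], [0.015, [0.003, 0, 0], [0, 0, 0]]])

```text
time: 31.32
tool_pos: [0.5314, -0.2862, 0.1834]
ee_rot: [3.141, 0.007, 1.569]
wrist_force: [-5.0, -8.0, -13.7]
width: 0.0196
finger_force: 30.0
```

drive_tool(series=[[0.015, [0.003, 0, 0], [0, 0, 0]], [0.015, [0.003, 0, 0], [0, 0, 0]], [0.015, [0.003, 0, 0], [0, 0, 0]]])

```text
time: 31.7
tool_pos: [0.5314, -0.2859, 0.1835]
ee_rot: [3.14, 0.012, 1.567]
wrist_force: [-3.7, -14.2, -15.5]
width: 0.0191
finger_force: 30.0
```

Firm stop (14 N, no motion), so it is closed. Ease off, release and rise.

drive_tool(series=[[0.015, [-0.004, 0, 0], [0, 0, 0]], [0.03, [-0.004, 0, 0], [0, 0, 0]], [0.06, [-0.004, 0, 0], [0, 0, 0]], [0.06, [-0.004, 0, 0], [0, 0, 0]], [0.06, [-0.004, 0, 0], [0, 0, 0]]])

```text
time: 32.33
tool_pos: [0.5326, -0.2837, 0.184]
ee_rot: [3.139, 0.001, 1.572]
wrist_force: [0.6, -0.6, -1.0]
width: 0.0564
finger_force: 0.0
```

drive_tool(series=[[0.06, [0, 0, -0.02], [0, 0, 0]], [0.06, [0, 0, -0.05], [0, 0, 0]], [0.06, [0, 0, -0.09], [0, 0, 0]], [0.06, [0, 0, -0.12], [0, 0, 0]], [0.06, [0, 0, -0.12], [0, 0, 0]]])

```text
time: 32.95
tool_pos: [0.5328, -0.2842, 0.3061]
ee_rot: [3.135, 0.004, 1.571]
wrist_force: [-0.2, -0.7, -0.7]
width: 0.06
finger_force: 0.0
```

drive_tool(series=[[0.06, [0.05, 0, 0], [0, 0, 0]], [0.06, [0.11, 0, 0], [0, 0, 0]], [0.06, [0.16, 0, 0], [0, 0, 0]], [0.06, [0.16, 0, 0], [0, 0, 0]], [0.06, [0.16, 0, 0], [0, 0, 0]]])

```text
time: 33.58
tool_pos: [0.5314, -0.124, 0.301]
ee_rot: [-3.14, -0.0, 1.571]
wrist_force: [0.1, -0.3, -0.2]
width: 0.0603
finger_force: 0.0
```

```bash
python3 j.py w15.png; python3 - <<'E'
from h import *
def red(im,lo): r=im.astype(int); return ((r[:,:,0]>110)&(r[:,:,1]<80)&(r[:,:,2]<90)).astype(np.uint8)
for n in('wrist','scene','side'):
    im,c=snap(n)
    # handle axis points from pivot when closed: 65..123 mm out
    d=np.array([0,-25,91])/94.4; P=[np.array([.532,-.2643,.085])+d*s/1000 for s in(75,94,120)]
    print(n,'exp',proj(c,P).round(0).tolist())
    for k in cv2.findContours(red(im,0),0,2)[0]:
        if cv2.contourArea(k)>40: print('  red',cv2.boundingRect(k))
E
```

```text
expected end px [[235.8, 126.0], [283.0, 126.0], [259.4, 126.0]]
end [ 0.5061 -0.0687  0.053 ]
end [ 0.5315 -0.0687  0.053 ]
end [ 0.5569 -0.0687  0.053 ]
sides [ 0.5014 -0.0794] [ 0.5615 -0.0793]
sides [ 0.5012 -0.0896] [ 0.5617 -0.0895]
sides [ 0.501  -0.0998] [ 0.5619 -0.0998]
sides [ 0.5009 -0.109 ] [ 0.5621 -0.1089]
33.625 [ 0.53144317 -0.12458039  0.30116944] [-3.13983592e+00 -2.18803864e-04  1.57002024e+00]
wrist exp [[259.0, 326.0], [259.0, 341.0], [259.0, 365.0]]
  red (249, 331, 20, 40)
scene exp [[310.0, 254.0], [312.0, 250.0], [316.0, 246.0]]
  red (306, 247, 12, 14)
  red (209, 99, 13, 10)
  red (205, 64, 16, 31)
  red (497, 58, 15, 24)
  red (451, 0, 61, 70)
  red (443, 0, 14, 28)
side exp [[305.0, 243.0], [307.0, 237.0], [310.0, 230.0]]
  red (300, 230, 14, 25)
```

The plate is still home, and the handle is upright where a closed clamp should put it. Handing in.

```bash
python3 -c "
from bench import robot
print(robot.close_job())"
```

```text
the job is handed in; nothing more can be done
None
```

The plate is home against the jig's end stop with the toggle clamp closed on it, and the job was handed in at about 34 s; no verdict came back. On the first try at the jig mouth the plate caught (36 N reaction) and slipped about 5 mm in the grip, and I went in again higher.

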